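Weigh the red pot on the spring scale

TASK

Weigh the red pot: raise its folded-down bail handle, lift the pot by that handle clear of the cooktop, and set it level in the middle of the spring scale's pan. Lower it slowly and let the pan sink until the scale carries the whole weight before you let go, so that the pan never drops, springs back or is pushed down to its stop. Keep the pot upright and leave the jar, the tin and the mug where they are.

Things in the scene. Friction and masses are not known exactly. Their poses are not given: they have to be found in the camera images.
- pot: red round pot with white dots, 150 mm wide, 80 mm high, foot 136 mm wide; red lid fixed on (154 mm wide, top at 91 mm) with a black knob up to 103 mm. Loose on the cooktop, 0.35 to 0.87 kg, weight unknown. Origin: centre of the underside; z up. The bail's pivots are 78 mm up at y = +-88 mm (pivot axis along the pot's y); the bail is folded towards the pot's +x. Must not tilt over 20 degrees
- bail_grip (a point): centre of the wooden grip of the wire bail: round bar 20 mm thick, 90 mm long, along this point's y (= pot's y), 100 mm from the pivot axis. Folded: about 84 mm out from the pot's axis, 132 mm above its underside; upright: over the knob, 178 mm up. The grip does not turn on the wire: a tight pinch while swinging drags on the pot, a loose hold lets it roll between the fingers
- bail (a joint): angle of the bail handle on the pot (rad): 0 upright, in line with the pot's z axis; 1.0 folded down to the pot's +x, resting on its stop; -0.3 is the stop on the other side. Turns freely about the pivots and falls back when let go (60 g)
- cooktop: flat black portable cooktop on which the pot stands, 340 (x) by 280 (y) mm, top face 55 mm above the work surface, with a thin grey ring on top. Fixed. Origin: centre of the underside
- pan_top (a point): centre of the upper face of the scale's round flat steel pan, 200 mm across, 122 mm above the work surface when empty; z up. It sinks with the pan. The scale's white body beneath it is 200 by 200 mm, 50 mm high, fixed
- pan (a joint): how far the scale's pan has sunk (m): 0 empty, 0.062 at its lower stop. Spring 180 N/m, starts to sink at about 0.3 N, little damping; the pot sinks it 17 to 46 mm according to its weight. Moving faster than 0.08 m/s down or up counts as dropped or sprung back, over 0.058 as pushed to the stop
- jar: amber glass jar with a yellow cap, 68 mm across, 100 mm high, loose bystander. Origin: centre of the underside
- tin: blue tin, 74 mm across, 110 mm high, loose bystander. Origin: centre of the underside
- mug: white mug with a handle, 76 mm across, 85 mm high, loose bystander. Origin: centre of the underside

How it is judged:
By the outcome, as a careful person would: the job done as asked, in the order asked, and still so for the second after the job is handed in, with the robot touching nothing.
It also fails if it takes over 64 s, if anything falls off the work surface, if the arm or the gripper's body presses on something with over 40 N, if the wrist force passes 120 N, or if a joint passes its speed limit or range.

ROBOT

A 7-joint arm with a two-finger parallel gripper is mounted at the origin on the work surface. World frame = base frame: x ahead of the robot, y to its left, z up, the work surface at z = 0. Lengths are in m, angles in degrees, forces in N, time in s.
With the tool pointing down it reaches from about 0.425 to 0.875 m from the base axis. Payload 8.4 kg.
Tool frame: the origin (TCP) lies at the very end of the fingers, on their centre line; the grasp point (between the pads) lies 19 mm behind it; z points along the fingers, y is the direction in which the jaws open and shut (so a half turn about z gives the same grasp; the last joint's range is limited). The gripper opens to 85 mm and grips with 20 to 120 N. Pads are 22 mm wide; open, the fingers measure 114 mm over their backs; the gripper's body (76 mm by 85 mm) begins 54 mm behind the grasp point. The pads swing forward as they close: fully open they stand 13 mm farther back than shut.
Start: joints at [-72.777, 19.091, 2.286, 83.961, -0.768, 76.965, -3.352], TCP at [0.253, 0.599, 0.231] pointing down, gripper open.
Joint ranges: [-147.57, 147.57], [-21.85, 119.76], [-74.77, 79.35], [14.55, 137.4], [-85.83, 265.84], [4.83, 119.75], [-152.11, 152.11]. Speed limits (degrees/s): [127.2, 127.2, 159.86, 159.86, 180, 180, 180].

INTERFACE

Orientations are given as a 3x3 rotation matrix whose columns are the frame's x, y, z axes.
In Python, from station import status, imaging, ticket gives the robot as it stands.
- The arm moves only by the tool step_arm, never from a script. Its argument "series" is a list that holds one entry, the list of rows, each a list of 7 numbers: the shift along the world's x, y, z in mm, then the turn, a rotation vector about the world's x, y, z in degrees, then the closure, from -1 (fully open) to 1 (shut). A call has 1 to 5 rows; each row shifts and turns the commanded pose from where the row before left it; what a row does not reach is not made up. A row lasts 1/10 s, in which the tool goes at most 50 mm and 8.59 degrees, less where a joint would pass 70% of its speed; a pose out of reach is approached as far as the arm can. A call is refused whole if a number of a shift passes 50 or a number of a turn 8.59, either way. A call with a gripper value outside its range is refused whole. The fingers move at their own pace and stop on an object; "squeeze" is the grip in N (left out, the last holds). Time passes only in rows, so rows that do not move let the fingers close. It gives the time, the measured TCP pose, the force and the opening at its end, in the units of the state.
- status.sense(): the state, without advancing time (a new reading comes with each control period).
- imaging.grab_frame(name): name is "side" or "top" or "wrist"; returns a dict with "color" (400x640x3 uint8, red, green, blue), "range_z" (400x640 float32, m along the optical axis (not along the pixel's ray), 0 where there is no reading), "fx", "fy", "cx", "cy" (pixels), "rvec" (rotation vector, rad) and "tvec" (3), from world to camera coordinates, as OpenCV has them; the wrist camera has in their place "T_tool_cam" (4x4, takes a point from camera to tool coordinates, whose origin is the TCP and whose axes are the flange's). Camera axes: x right, y down, z forward; pixel columns grow to the right and rows downward; lengths in m; the calibration is good to about 2 mm. The wrist camera is an equidistant fisheye: a pixel r from the principal point sees the ray r / f radians off the axis. A picture is of the moment at which its call begins: read the wrist's pose just before it.
- ticket.sign_off(): hands the job in, once; it reports no verdict.
The state is a dict: "t": time; "joint_pos": joint angles; "joint_velocities": joint speeds; "tau": joint torques, N m; "tool_pos": TCP position; "ee_rot": TCP orientation; "contact_force": force on the tool from outside, world axes, zero at the start; "moment": the same for the moment, N m; "grip_width": finger opening in m.
Only numpy, scipy, OpenCV 4.12 (cv2) and the standard library are available. Lean on these libraries where they do the work, as an engineer would, in place of code of your own. Each camera call takes 0.05 s, during which the arm holds its last target.

## Working session

There is one attempt and no reset: what is moved stays moved. The work goes in short steps, Python scripts to look and compute and a tool call to move; the robot and the scene stay as the last step left them, time stands still between calls to the robot, and variables do not carry over. Pictures are saved under pics/ and viewed, and the job is handed in when it is done.

Besides the shell and the picture viewer there is one more tool, called as name(argument=value, ...) on one line, values as JSON. step_arm: Moves the arm, as the interface text tells. Its arguments: {"type":"object","properties":{"series":{"type":"array","items":{"type":"array","items":{"type":"array","items":{"type":"number"}}}},"squeeze":{"type":"number"}},"required":["series"]}

```bash
ls; mkdir -p pics
python3 - <<'E'
from station import status, imaging
import cv2, numpy as np
s=status.sense()
for k in s: print(k, np.round(s[k],3).tolist())
for n in ("side","top"):
    f=imaging.grab_frame(n); np.savez(f"pics/{n}0.npz",**f)
    cv2.imwrite(f"pics/{n}0.png",f["color"][:,:,::-1]); print(n,f["fx"],f["cx"],f["cy"],f["rvec"],f["tvec"],(f["range_z"]>0).mean())
E
```

```text
pics
t 0.0
joint_pos [-72.776, 19.129, 2.285, 84.013, -0.768, 76.965, -3.352]
joint_velocities [0.045, 0.029, 0.053, -0.113, -0.075, -0.067, -0.006]
tau [0.001, -65.856, 1.366, -40.556, 0.017, 0.013, -0.0]
tool_pos [0.253, 0.598, 0.23]
ee_rot [[-0.921, 0.389, -0.001], [0.389, 0.921, -0.002], [-0.0, -0.002, -1.0]]
contact_force [-0.092, 0.207, 0.529]
moment [0.044, 0.008, 0.028]
grip_width 0.085
side 446.5349978508241 320.9140875917429 202.67103214911808 [ 2.16148289 -0.14217552  0.0451175 ] [-0.61556196  0.18102696  1.67071576] 0.99585546875
top 488.1775638672674 320.062062716232 205.04758480751693 [ 2.05999765 -2.14012572  0.23475767] [0.00784585 0.64860369 1.61185635] 0.995953125
```

View pics/side0.png

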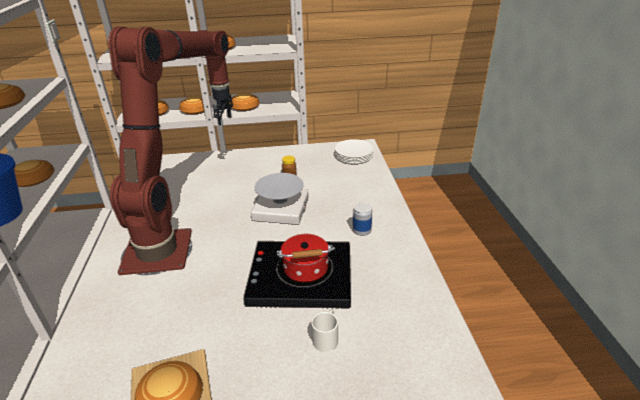

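View pics/top0.png

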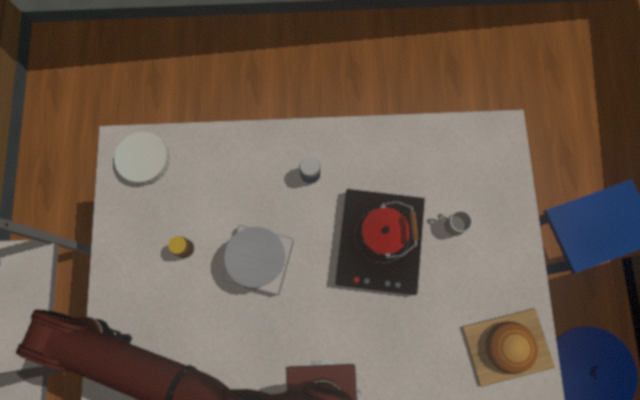

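The side view shows the pot on the cooktop at about (305,258) with the wooden grip at (308,253), and the scale at (279,190). In the top view the pot is at (386,231), the grip at (413,224), the pan at (255,258), the jar at (179,246), the tin at (310,171) and the mug at (458,223). Next I'll measure these in the world frame.

```bash
cat > h.py <<'E'
import numpy as np, cv2
def load(n): return dict(np.load(f"pics/{n}.npz"))
def cloud(f):
    z=f["range_z"]; v,u=np.mgrid[:z.shape[0],:z.shape[1]]
    P=np.stack([(u-f["cx"])/f["fx"]*z,(v-f["cy"])/f["fy"]*z,z],-1)
    R,_=cv2.Rodrigues(f["rvec"]); return (P-f["tvec"])@R
def ray(f,u,v,h):
    R,_=cv2.Rodrigues(f["rvec"]); c=-R.T@f["tvec"]
    d=R.T@np.array([(u-f["cx"])/f["fx"],(v-f["cy"])/f["fy"],1]); return c+d*(h-c[2])/d[2]
E
python3 - <<'E'
from h import *
for n in("top0","side0"):
    f=load(n);C=cloud(f);hsv=cv2.cvtColor(f["color"],cv2.COLOR_RGB2HSV);H,S,V=cv2.split(hsv)
    inb=(C[...,0]>.3)&(C[...,0]<1.0)&(abs(C[...,1])<.7)&(C[...,2]>.02)&(C[...,2]<.3)
    red=((H<5)|(H>172))&(S>150)&inb&(C[...,2]>0.08)
    wood=(H>7)&(H<22)&(S>90)&inb&(C[...,2]>.12)
    for nm,m in(("red",red),("wood",wood)):
        P=C[m]; print(n,nm,len(P),np.round(P.mean(0),4),np.round(np.percentile(P,[2,98],axis=0),3).tolist())
        if nm=="red":
            v,u=np.nonzero(m)
            lid=P[P[:,2]>np.percentile(P[:,2],60)]; print(' lid',np.round(np.percentile(P[:,2],[50,75,90]),3))
        if nm=="wood" :
            Q=P[:,:2]-P[:,:2].mean(0);w,vv=np.linalg.eigh(Q.T@Q);print(' axis',vv[:,1],np.degrees(np.arctan2(vv[1,1],vv[0,1])))
    # pan: z about .122
    m=inb&(C[...,2]>.112)&(C[...,2]<.135)&(S<60)&(C[...,1]>0)
    P=C[m]; print(n,"pan",len(P),P.mean(0).round(4),np.percentile(P,[1,99],axis=0).round(3).tolist(),np.median(P[:,2]))
    if n=="top0":
        cs,_=cv2.findContours(m.astype(np.uint8),cv2.RETR_EXTERNAL,cv2.CHAIN_APPROX_NONE)
        c=max(cs,key=cv2.contourArea);e=cv2.fitEllipse(c);print(e,ray(f,*e[0],.122).round(4))
        cs,_=cv2.findContours(red.astype(np.uint8),cv2.RETR_EXTERNAL,cv2.CHAIN_APPROX_NONE)
        c=max(cs,key=cv2.contourArea);c=cv2.convexHull(c);e=cv2.fitEllipse(c);print('lid',e,ray(f,*e[0],.055+.085).round(4))
    # objects
    k,l,st,ce=cv2.connectedComponentsWithStats((inb&(C[...,2]>.07)).astype(np.uint8))
    for i in range(1,k):
        if st[i,4]>60: P=C[l==i];print('  obj',ce[i].round(),st[i,4],P.mean(0).round(3),np.percentile(P,[2,98],axis=0).round(3).tolist())
    blk=(V<60)&(C[...,2]>.045)&(C[...,2]<.065)&inb
    v,u=np.nonzero(blk);P=C[blk][:,:2].astype(np.float32);print('cooktop',cv2.minAreaRect(P))
E
```

```text
top0 red 1551 [ 0.5394 -0.2231  0.1415] [[0.473, -0.296, 0.133], [0.608, -0.157, 0.15]]
 lid [0.142 0.144 0.147]
top0 wood 168 [ 0.5432 -0.3107  0.1936] [[0.503, -0.321, 0.187], [0.585, -0.301, 0.202]]
 axis [-0.99952019 -0.0309739 ] -178.22504247968286
top0 pan 2935 [0.4776 0.1994 0.1213] [[0.38, 0.023, 0.113], [0.775, 0.295, 0.129]] 0.12127157356640243
((254.92257690429688, 256.92608642578125), (59.136600494384766, 60.69608688354492), 47.6419677734375) [0.4715 0.2028 0.122 ]
lid ((384.73968505859375, 230.56211853027344), (45.42130661010742, 46.13761520385742), 151.18971252441406) [ 0.5394 -0.225   0.14  ]
  obj [310. 168.] 388 [0.774 0.013 0.105] [[0.744, -0.019, 0.075], [0.811, 0.047, 0.117]]
  obj [388. 231.] 2113 [ 0.538 -0.236  0.146] [[0.46, -0.316, 0.105], [0.62, -0.158, 0.196]]
  obj [460. 221.] 141 [ 0.571 -0.492  0.081] [[0.535, -0.53, 0.07], [0.607, -0.45, 0.092]]
  obj [255. 257.] 2888 [0.472 0.203 0.121] [[0.384, 0.114, 0.114], [0.562, 0.292, 0.129]]
  obj [179. 246.] 312 [0.523 0.462 0.095] [[0.495, 0.436, 0.072], [0.551, 0.492, 0.106]]
cooktop ((0.5439718961715698, -0
[... 312 characters left out ...]
597] -176.85827487069758
side0 pan 1042 [0.4779 0.1946 0.1222] [[0.379, 0.026, 0.114], [0.772, 0.294, 0.128]] 0.1224161009135654
  obj [288. 161.] 146 [0.525 0.453 0.091] [[0.497, 0.429, 0.071], [0.553, 0.494, 0.105]]
  obj [278. 186.] 1024 [0.473 0.198 0.122] [[0.383, 0.109, 0.117], [0.562, 0.291, 0.127]]
  obj [362. 212.] 318 [ 0.777 -0.002  0.099] [[0.745, -0.024, 0.072], [0.812, 0.041, 0.114]]
  obj [304. 256.] 1856 [ 0.538 -0.262  0.135] [[0.467, -0.322, 0.073], [0.613, -0.166, 0.197]]
  obj [324. 323.] 271 [ 0.572 -0.497  0.08 ] [[0.535, -0.533, 0.07], [0.607, -0.448, 0.088]]
cooktop ((0.5458797216415405, -0.09424781799316406), (0.5545212030410767, 0.332646906375885), 80.4809341430664)
```

Run:
```python
from h import *
f=load("top0");c=f["color"][180:310,200:480,::-1];cv2.imwrite("pics/crop_t.png",cv2.resize(c,None,fx=2.8,fy=2.8,interpolation=cv2.INTER_CUBIC))
f=load("side0");c=f["color"][225:310,240:360,::-1];cv2.imwrite("pics/crop_s.png",cv2.resize(c,None,fx=6,fy=6,interpolation=cv2.INTER_CUBIC))
```

```text
(no output)
```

View pics/crop_t.png

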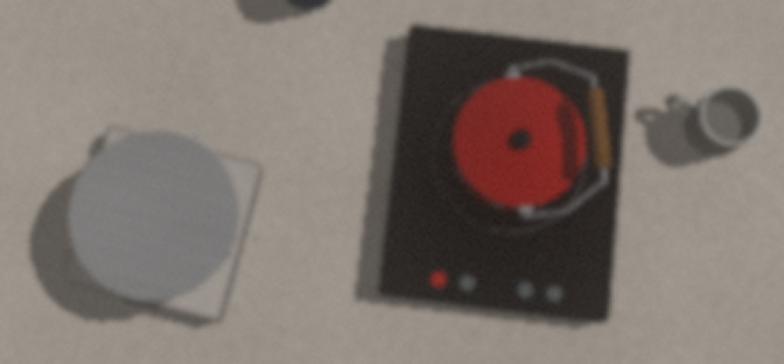

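View pics/crop_s.png

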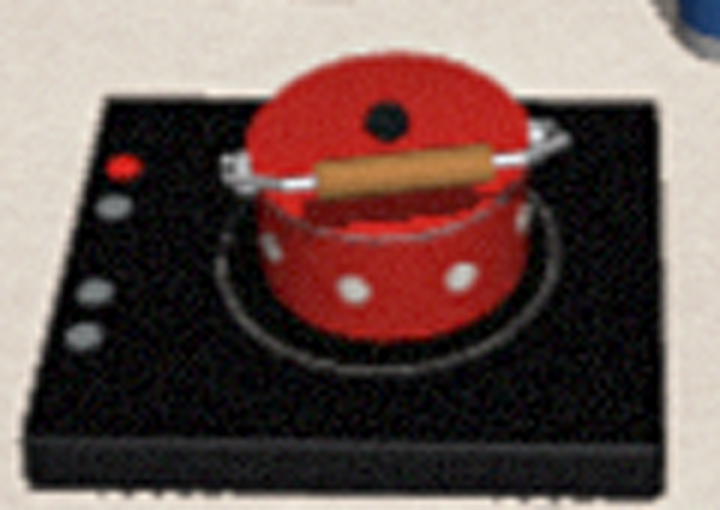

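Run:
```python
from h import *
for n,(u0,v0,u1,v1) in(("top0",(360,205,425,260)),("side0",(278,230,340,285))):
    f=load(n);hsv=cv2.cvtColor(f["color"],cv2.COLOR_RGB2HSV);H,S,V=cv2.split(hsv)
    R,_=cv2.Rodrigues(f["rvec"]);print(n,'cam',(-R.T@f["tvec"]).round(3))
    box=np.zeros(H.shape,bool);box[v0:v1,u0:u1]=1
    wood=box&(H>7)&(H<24)&(S>90)&(V>70)
    k,l,st,ce=cv2.connectedComponentsWithStats(wood.astype(np.uint8));i=1+np.argmax(st[1:,4])
    r=cv2.minAreaRect(np.argwhere(l==i)[:,::-1].astype(np.float32));
    b=cv2.boxPoints(r);
    e=[ (b[a]+b[(a+1)%4])/2 for a in range(4)]
    L=[np.linalg.norm(e[0]-e[2]),np.linalg.norm(e[1]-e[3])];p,q=(e[0],e[2]) if L[0]>L[1] else (e[1],e[3])
    A=ray(f,*p,.187);B=ray(f,*q,.187);print(' bar',st[i,4],ce[i],A.round(4),B.round(4),'mid',((A+B)/2).round(4),'len',np.linalg.norm(A-B).round(3),'ang',np.degrees(np.arctan2(*(B-A)[1::-1])).round(1), 'centroid',ray(f,*ce[i],.187).round(4))
    red=box&((H<6)|(H>170))&(S>120)&(V>40)
    hull=cv2.convexHull(np.argwhere(red)[:,::-1].astype(np.int32));hm=np.zeros(H.shape,np.uint8);cv2.fillConvexPoly(hm,hull,1)
    kn=(hm>0)&(V<50)&(S<140)
    k,l,st,ce=cv2.connectedComponentsWithStats(kn.astype(np.uint8))
    for i in range(1,k):
        if st[i,4]>8: print(' knob?',st[i,4],ce[i].round(1),ray(f,*ce[i],.153).round(4))
f=load("top0")
for u,v in((513,72),(527,212)): print('pivot',ray(f,200+u/2.8,180+v/2.8,.133).round(4))
```

```text
top0 cam [ 0.271 -0.015  1.716]
 bar 150 [414.09333333 225.16666667] [ 0.5907 -0.3115  0.187 ] [ 0.5001 -0.3141  0.187 ] mid [ 0.5454 -0.3128  0.187 ] len 0.091 ang -178.4 centroid [ 0.5451 -0.3131  0.187 ]
 knob? 11 [385.2 229.5] [ 0.5404 -0.2249  0.153 ]
side0 cam [ 0.481 -1.349  1.073]
 bar 194 [306.77835052 253.2628866 ] [ 0.5879 -0.3123  0.187 ] [ 0.499  -0.3144  0.187 ] mid [ 0.5435 -0.3134  0.187 ] len 0.089 ang -178.6 centroid [ 0.5434 -0.3129  0.187 ]
 knob? 24 [304.  244.9] [ 0.5406 -0.2306  0.153 ]
pivot [ 0.6243 -0.2265  0.133 ]
pivot [ 0.4575 -0.2316  0.133 ]
```

step_arm(series=[[[20,-20,10,0,0,0,-1],[33,-33,10,0,0,5,-1],[33,-33,10,0,0,5,-1],[33,-33,10,0,0,5,-1],[33,-33,10,0,0,5,-1]]], squeeze=20)

```text
t: 0.6
tool_pos: [0.406, 0.445, 0.2814]
ee_rot: [[-0.999, 0.047, -0.0], [0.047, 0.999, -0.0], [0.0, -0.0, -1.0]]
contact_force: [0.1, 0.4, 0.6]
grip_width: 0.0856
```

step_arm(series=[[[33,-33,0,0,0,4.6,-1],[20,-40,0,0,0,0,-1],[20,-40,0,0,0,0,-1],[20,-40,0,0,0,0,-1],[20,-40,0,0,0,0,-1]]])

```text
t: 1.1
tool_pos: [0.5184, 0.2519, 0.281]
ee_rot: [[-1.0, -0.03, -0.0], [-0.03, 1.0, -0.0], [0.0, -0.0, -1.0]]
contact_force: [0.5, -0.8, -0.7]
grip_width: 0.0853
```

step_arm(series=[[[10,-42,0,0,0,0,-1],[5,-42,0,0,0,0,-1],[5,-42,0,0,0,0,-1],[0,-42,0,0,0,0,-1],[0,-42,0,0,0,0,-1]]])

```text
t: 1.6
tool_pos: [0.5376, 0.0419, 0.281]
ee_rot: [[-1.0, -0.029, -0.0], [-0.029, 1.0, -0.0], [0.0, -0.0, -1.0]]
contact_force: [-0.2, -0.4, 0.2]
grip_width: 0.0855
```

step_arm(series=[[[2,-42,0,0,0,0,-1],[2,-42,0,0,0,0,-1],[2,-42,0,0,0,0,-1],[0,-42,0,0,0,0,-1],[0,-42,0,0,0,0,-1]]])

```text
t: 2.1
tool_pos: [0.5436, -0.1679, 0.2811]
ee_rot: [[-1.0, -0.03, -0.0], [-0.03, 1.0, 0.0], [0.0, 0.0, -1.0]]
contact_force: [1.3, -0.3, -0.8]
grip_width: 0.0854
```

step_arm(series=[[[0,-42,0,0,0,0,-0.4],[0,-42,0,0,0,0,-0.4],[0,-35,-5,0,0,0,-0.4],[0,-25,-10,0,0,0,-0.4],[0,0,-10,0,0,0,-0.4]]])

```text
t: 2.6
tool_pos: [0.5423, -0.3147, 0.2556]
ee_rot: [[-1.0, -0.024, -0.001], [-0.024, 1.0, -0.002], [0.001, -0.002, -1.0]]
contact_force: [-0.1, 1.2, 0.3]
grip_width: 0.0596
```

Run:
```python
from station import status, imaging
import cv2, numpy as np
s=status.sense()
print(s["t"],s["tool_pos"],np.round(s["joint_pos"],1),s["grip_width"],s["contact_force"])
f=imaging.grab_frame("side");c=f["color"][200:310,240:380,::-1]
w=imaging.grab_frame("wrist")["color"][:,:,::-1]
cv2.imwrite("pics/a1.png",np.hstack([cv2.resize(c,(400,314),interpolation=cv2.INTER_CUBIC),cv2.resize(w,(400,250))[:314].repeat(1,0) if 0 else cv2.copyMakeBorder(cv2.resize(w,(400,250)),0,64,0,0,0)]))
```

```text
2.6 [ 0.54228993 -0.31467014  0.2555866 ] [ -3.4  17.9  37.5  86.9 -10.8  79.  126.2] 0.05960787799694805 [-0.14106705  1.15463981  0.25596545]
```

View pics/a1.png

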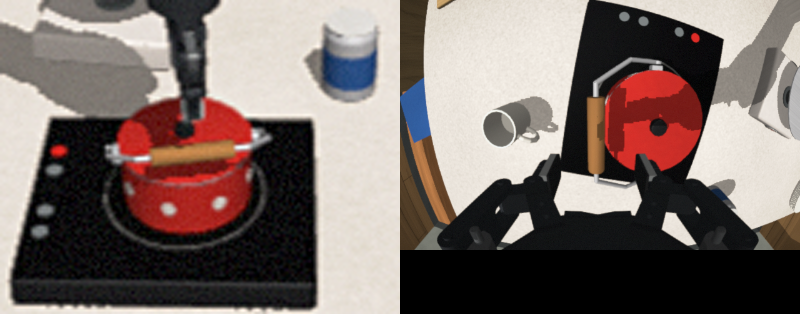

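In the wrist view the bar lies between the two fingertips (bar at u≈595, tips at about 555 and 645). I'll go down around it, still open.

step_arm(series=[[[0,0,-22,0,0,0,-0.4],[0,0,-22,0,0,0,-0.4],[0,0,-20,0,0,0,-0.4],[0,0,-15,0,0,0,-0.4],[0,0,-10,0,0,0,-0.4]]])

```text
t: 3.2
tool_pos: [0.5442, -0.3088, 0.1664]
ee_rot: [[-1.0, -0.031, -0.001], [-0.031, 1.0, 0.001], [0.001, 0.001, -1.0]]
contact_force: [0.3, -0.4, 0.0]
grip_width: 0.0596
```

step_arm(series=[[[0,0,0,0,0,0,-0.4],[0,0,0,0,0,0,0.2],[0,0,0,0,0,0,0.2]]])

```text
t: 3.5
tool_pos: [0.5445, -0.3106, 0.1684]
ee_rot: [[-1.0, -0.03, 0.001], [-0.03, 1.0, -0.001], [-0.001, -0.001, -1.0]]
contact_force: [0.9, -0.5, -0.2]
grip_width: 0.034
```

Run:
```python
from station import status, imaging
import cv2, numpy as np
s=status.sense()
print(s["t"],s["tool_pos"],np.round(s["joint_pos"],1),s["grip_width"],s["contact_force"])
f=imaging.grab_frame("side");c=f["color"][200:310,240:380,::-1]
w=imaging.grab_frame("wrist")["color"][:,:,::-1]
cv2.imwrite("pics/a2.png",np.hstack([cv2.resize(c,(400,314),interpolation=cv2.INTER_CUBIC),cv2.copyMakeBorder(cv2.resize(w,(400,250)),0,64,0,0,0)]))
```

```text
3.5 [ 0.5445045  -0.31057165  0.16837243] [ -2.8  21.1  36.1  93.6 -13.1  69.6 127.8] 0.03397538035205966 [ 0.85701706 -0.5083755  -0.19980507]
```

View pics/a2.png

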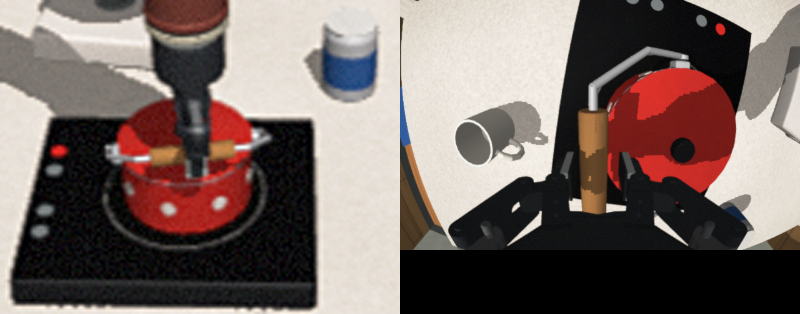

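The fingers straddle the bar with it roughly centred. I'll close to a loose cage and follow the arc.

step_arm(series=[[[0,0,0,0,0,0,0.4],[0,0,0,0,0,0,0.4],[0,3.5,5.2,0,0,0,0.4],[0,4,5.1,0,0,0,0.4],[0,4.2,4.4,0,0,0,0.4]]])

```text
t: 4.1
tool_pos: [0.5439, -0.2995, 0.1832]
ee_rot: [[-1.0, -0.029, 0.001], [-0.029, 1.0, -0.002], [-0.001, -0.002, -1.0]]
contact_force: [-0.6, -5.3, 3.4]
grip_width: 0.0254
```

step_arm(series=[[[0,4.2,4.4,0,0,0,0.4],[-0.5,4.7,3.9,0,0,0,0.4],[0,4.7,3.9,0,0,0,0.4],[0,5.1,3.3,0,0,0,0.4],[-0.5,5.2,3.3,0,0,0,0.4]]])

```text
t: 4.6
tool_pos: [0.5431, -0.2735, 0.2009]
ee_rot: [[-1.0, -0.03, -0.0], [-0.03, 1.0, 0.001], [0.0, 0.001, -1.0]]
contact_force: [0.5, -0.7, -1.2]
grip_width: 0.0257
```

```bash
cat > snap.py <<'E'
import sys
from station import status, imaging
import cv2, numpy as np
s=status.sense()
print(s["t"],np.round(s["tool_pos"],4),np.round(s["joint_pos"],1),round(s["grip_width"],4),np.round(s["contact_force"],2))
x0,y0,x1,y1=map(int,sys.argv[2:6]) if len(sys.argv)>2 else (240,200,380,310)
f=imaging.grab_frame("side");np.savez(f"pics/{sys.argv[1]}_side.npz",**f);c=f["color"][y0:y1,x0:x1,::-1]
w=imaging.grab_frame("wrist")["color"][:,:,::-1]
c=cv2.resize(c,None,fx=400/c.shape[1],fy=400/c.shape[1],interpolation=cv2.INTER_CUBIC)
w=cv2.resize(w,(400,250));h=max(c.shape[0],250)
cv2.imwrite(f"pics/{sys.argv[1]}.png",np.hstack([cv2.copyMakeBorder(a,0,h-a.shape[0],0,0,0) for a in(c,w)]))
E
python3 snap.py a3
```

```text
4.6 [ 0.5431 -0.2735  0.2009] [ -6.8  17.2  36.1  93.9 -10.6  72.4 123.1] 0.0257 [ 0.55 -0.66 -1.16]
```

View pics/a3.png

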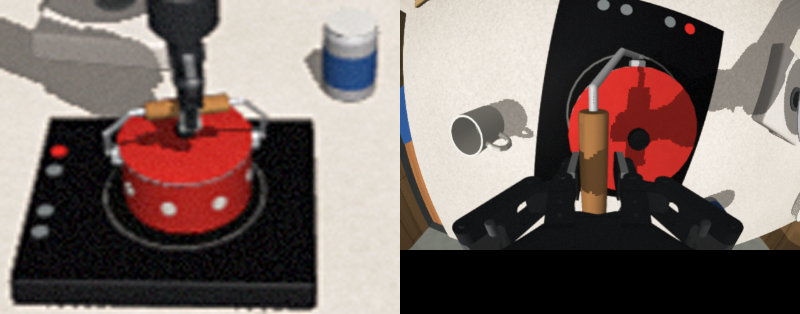

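The bail is following inside the fingers and the pot stays put. Continuing to upright.

step_arm(series=[[[0,5.5,2.6,0,0,0,0.4],[0,5.5,2.6,0,0,0,0.4],[0,5.8,2,0,0,0,0.4],[-0.5,5.8,1.9,0,0,0,0.4],[0,6,1.2,0,0,0,0.4]]])

```text
t: 5.2
tool_pos: [0.5425, -0.2455, 0.2113]
ee_rot: [[-1.0, -0.03, 0.0], [-0.03, 1.0, 0.0], [-0.0, 0.0, -1.0]]
contact_force: [0.4, -0.1, -0.2]
grip_width: 0.0257
```

step_arm(series=[[[0,6,1.2,0,0,0,0.4],[-0.5,6,0.5,0,0,0,0.4],[0,6,0.5,0,0,0,0.4],[0,1.7,0,0,0,0,0.4],[0,0,0,0,0,0,0.4]]])

```text
t: 5.7
tool_pos: [0.542, -0.226, 0.2132]
ee_rot: [[-1.0, -0.03, -0.0], [-0.03, 1.0, 0.0], [0.0, 0.0, -1.0]]
contact_force: [0.2, -0.0, 0.5]
grip_width: 0.0255
```

```bash
python3 snap.py a4
python3 - <<'E'
from station import imaging
import cv2,numpy as np
f=imaging.grab_frame("top");np.savez("pics/a4_top.npz",**f);c=f["color"][180:300,310:480,::-1];cv2.imwrite("pics/a4t.png",cv2.resize(c,None,fx=4,fy=4,interpolation=cv2.INTER_CUBIC))
E
```

```text
5.7 [ 0.542  -0.226   0.2132] [-11.4  13.7  35.2  95.9  -8.2  73.  117.2] 0.0255 [ 0.19 -0.    0.54]
```

View pics/a4.png

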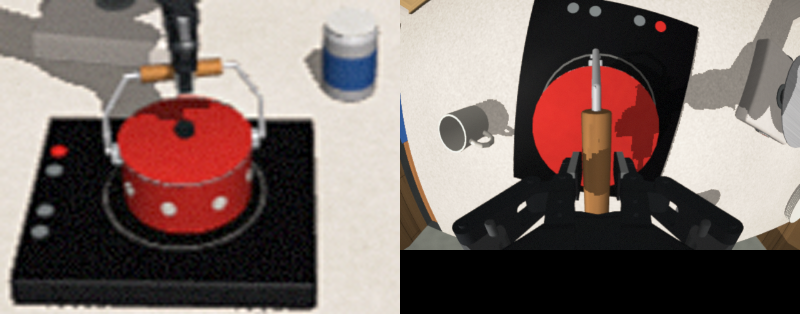

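View pics/a4t.png

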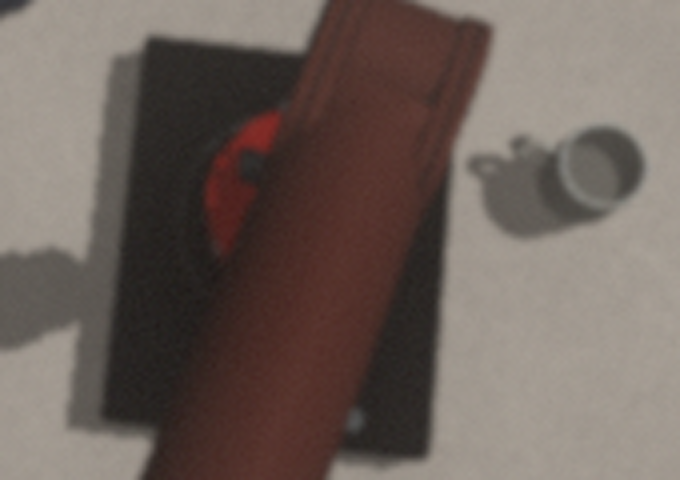

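The side view shows the bail up, with the grip above the knob between the fingers. I'll measure whether the pot has shifted and how well the fingers are centred along the bar.

```bash
cat > meas.py <<'E'
from h import *
def bar(f,h,box):
    hsv=cv2.cvtColor(f["color"],cv2.COLOR_RGB2HSV);H,S,V=cv2.split(hsv);u0,v0,u1,v1=box
    b=np.zeros(H.shape,bool);b[v0:v1,u0:u1]=1
    m=b&(H>7)&(H<24)&(S>90)&(V>70)
    v,u=np.nonzero(m);hull=cv2.minAreaRect(np.stack([u,v],1).astype(np.float32));p=cv2.boxPoints(hull)
    e=[(p[a]+p[(a+1)%4])/2 for a in range(4)]
    a,c=(e[0],e[2]) if np.linalg.norm(e[0]-e[2])>np.linalg.norm(e[1]-e[3]) else (e[1],e[3])
    A,B=ray(f,*a,h),ray(f,*c,h);print('bar px',hull[0],'A',A.round(4),'B',B.round(4),'mid',((A+B)/2).round(4),'len',np.linalg.norm(A-B).round(4))
def knob(f,h,box):
    hsv=cv2.cvtColor(f["color"],cv2.COLOR_RGB2HSV);H,S,V=cv2.split(hsv);u0,v0,u1,v1=box
    m=np.zeros(H.shape,np.uint8);m[v0:v1,u0:u1]=((V<50)&(S<140))[v0:v1,u0:u1]
    k,l,st,ce=cv2.connectedComponentsWithStats(m)
    for i in range(1,k):
        if st[i,4]>8: print('knob',st[i],ce[i].round(2),ray(f,*ce[i],h).round(4))
E
python3 - <<'E'
from meas import *
f=load("a4_side"); bar(f,.233,(280,215,330,232)); knob(f,.153,(297,238,312,252))
knob(load("side0"),.153,(297,238,312,252))
E
```

```text
bar px (302.9851379394531, 224.35147094726562) A [ 0.586  -0.2262  0.233 ] B [ 0.497  -0.2277  0.233 ] mid [ 0.5415 -0.227   0.233 ] len 0.089
knob [302 242   5   6  24] [304.04 244.71] [ 0.541  -0.2298  0.153 ]
knob [301 243   7   5  24] [303.96 244.88] [ 0.5406 -0.2306  0.153 ]
```

The pot hasn't moved, and the grip's middle (0.5415, -0.227) lies within 1 mm of the gripper's centre. Pinching now.

step_arm(series=[[[0,-0.5,0,0,0,0,0.6],[0,0,0,0,0,0,0.8],[0,0,0,0,0,0,1],[0,0,0,0,0,0,1],[0,0,0,0,0,0,1]]], squeeze=40)

```text
t: 6.35
tool_pos: [0.542, -0.227, 0.2134]
ee_rot: [[-1.0, -0.029, 0.0], [-0.029, 1.0, -0.0], [0.0, -0.0, -1.0]]
contact_force: [-1.1, -0.2, 2.1]
grip_width: 0.0188
```

step_arm(series=[[[0,0,0,0,0,0,1],[0,0,1,0,0,0,1],[0,0,1,0,0,0,1],[0,0,1,0,0,0,1],[0,0,1,0,0,0,1]]])

```text
t: 6.85
tool_pos: [0.5418, -0.2267, 0.2169]
ee_rot: [[-1.0, -0.03, -0.001], [-0.03, 1.0, 0.0], [0.001, 0.0, -1.0]]
contact_force: [0.1, 0.6, -5.4]
grip_width: 0.0189
```

step_arm(series=[[[0,0,1,0,0,0,1],[0,0,1,0,0,0,1],[0,0,1,0,0,0,1],[0,0,1,0,0,0,1],[0,0,0,0,0,0,1]]])

```text
t: 7.35
tool_pos: [0.5421, -0.2269, 0.2215]
ee_rot: [[-1.0, -0.03, 0.0], [-0.03, 1.0, -0.0], [-0.0, -0.0, -1.0]]
contact_force: [0.5, -0.0, -8.0]
grip_width: 0.0188
```

```bash
python3 snap.py a5
```

```text
7.35 [ 0.5421 -0.2269  0.2215] [-11.4  13.4  35.3  95.2  -8.   73.9 117.1] 0.0188 [ 0.47 -0.04 -7.95]
```

View pics/a5.png

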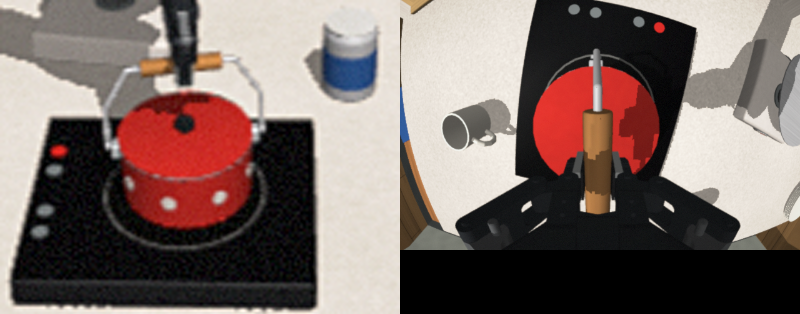

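The pot hangs level off the cooktop, with about 8 N on the wrist. Lifting it higher.

step_arm(series=[[[0,0,5,0,0,0,1],[0,0,10,0,0,0,1],[0,0,13,0,0,0,1],[0,0,13,0,0,0,1],[0,0,13,0,0,0,1]]])

```text
t: 7.95
tool_pos: [0.5422, -0.227, 0.277]
ee_rot: [[-1.0, -0.029, 0.001], [-0.029, 1.0, -0.0], [-0.001, -0.0, -1.0]]
contact_force: [-0.0, -0.1, -6.0]
grip_width: 0.0187
```

step_arm(series=[[[0,0,13,0,0,0,1],[0,0,13,0,0,0,1],[0,0,10,0,0,0,1],[0,0,6,0,0,0,1],[0,0,3,0,0,0,1]]])

```text
t: 8.45
tool_pos: [0.5421, -0.2269, 0.3209]
ee_rot: [[-1.0, -0.03, 0.0], [-0.03, 1.0, -0.0], [-0.0, -0.0, -1.0]]
contact_force: [-0.2, 0.9, -7.8]
grip_width: 0.0186
```

step_arm(series=[[[0,0,0,0,0,0,1],[0,3,0,0,0,0,1],[0,7,0,0,0,0,1],[-1,12,0,0,0,0,1],[-2,16,0,0,0,0,1]]])

```text
t: 8.95
tool_pos: [0.5388, -0.188, 0.32]
ee_rot: [[-1.0, -0.029, -0.001], [-0.029, 1.0, -0.0], [0.001, -0.0, -1.0]]
contact_force: [0.1, 0.6, -6.5]
grip_width: 0.0188
```

```bash
python3 snap.py a6 240 130 400 310
```

```text
8.95 [ 0.5388 -0.188   0.32  ] [-15.5   8.3  34.4  88.6  -4.7  84.6 110.8] 0.0188 [ 0.1   0.56 -6.53]
```

View pics/a6.png

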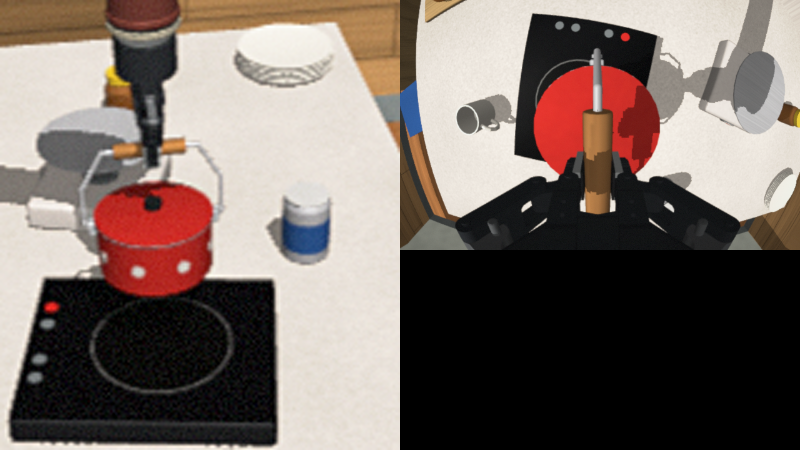

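step_arm(series=[[[-3,18,0,0,0,0,1],[-3,20,0,0,0,0,1],[-3,20,0,0,0,0,1],[-3,20,0,0,0,0,1],[-3,20,0,0,0,0,1]]])

```text
t: 9.55
tool_pos: [0.5237, -0.0898, 0.3203]
ee_rot: [[-1.0, -0.03, 0.0], [-0.03, 1.0, 0.0], [-0.0, -0.0, -1.0]]
contact_force: [-0.1, 0.2, -6.5]
grip_width: 0.0189
```

step_arm(series=[[[-4,20,0,0,0,0,1],[-4,20,0,0,0,0,1],[-4,20,0,0,0,0,1],[-4,20,0,0,0,0,1],[-4,20,0,0,0,0,1]]])

```text
t: 10.05
tool_pos: [0.5036, 0.0101, 0.3203]
ee_rot: [[-1.0, -0.03, 0.0], [-0.03, 1.0, 0.0], [-0.0, 0.0, -1.0]]
contact_force: [0.1, 0.7, -8.3]
grip_width: 0.0186
```

step_arm(series=[[[-4,20,0,0,0,0,1],[-4,20,0,0,0,0,1],[-4,20,0,0,0,0,1],[-4,20,0,0,0,0,1],[-3,20,0,0,0,0,1]]])

```text
t: 10.55
tool_pos: [0.4845, 0.1101, 0.3203]
ee_rot: [[-1.0, -0.03, 0.0], [-0.03, 1.0, 0.0], [-0.0, 0.0, -1.0]]
contact_force: [-0.5, 1.1, -7.5]
grip_width: 0.0186
```

step_arm(series=[[[-3,20,0,0,0,0,1],[-3,20,0,0,0,0,1],[-3,18,0,0,0,0,1],[-2,15,0,0,0,0,1],[-1,11,0,0,0,0,1]]])

```text
t: 11.05
tool_pos: [0.4726, 0.1944, 0.3202]
ee_rot: [[-1.0, -0.031, -0.0], [-0.031, 1.0, 0.0], [0.0, 0.0, -1.0]]
contact_force: [0.2, -0.2, -7.1]
grip_width: 0.0188
```

```bash
python3 snap.py a7 220 90 380 260
```

```text
11.05 [0.4726 0.1944 0.3202] [-39.6   0.5  12.4  95.3  -0.1  84.2  64.6] 0.0188 [ 0.2  -0.16 -7.08]
```

View pics/a7.png

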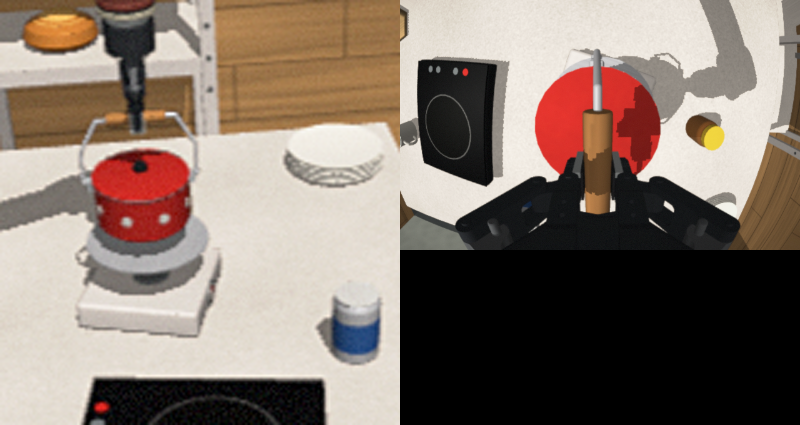

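step_arm(series=[[[0,6,0,0,0,0,1],[0,3,0,0,0,0,1],[0,0,0,0,0,0,1],[0,0,0,0,0,0,1],[0,0,0,0,0,0,1]]])

```text
t: 11.65
tool_pos: [0.4731, 0.2017, 0.3204]
ee_rot: [[-1.0, -0.029, 0.0], [-0.029, 1.0, -0.0], [-0.0, -0.0, -1.0]]
contact_force: [0.6, 0.0, -6.7]
grip_width: 0.0185
```

```bash
cat > favg.py <<'E'
import sys
from station import status, imaging
import numpy as np
L=[];T=[];G=[]
for i in range(int(sys.argv[1])):
    f=imaging.grab_frame("side"); s=status.sense(); L.append(s["contact_force"]);T.append(s["tool_pos"]);G.append(s["tau"])
L=np.array(L);print(s["t"],'F',L.mean(0).round(3),'sd',L.std(0).round(2),'tcp',np.mean(T,0).round(4),'gw',s["grip_width"],'tau',np.mean(G,0).round(2),np.std(G,0).round(3))
np.savez("pics/last_side.npz",**f)
if len(sys.argv)>2: np.savez(f"pics/{sys.argv[2]}_side.npz",**f)
E
python3 favg.py 24 b1
python3 - <<'E'
from meas import *
f=load("b1_side");R,_=cv2.Rodrigues(f["rvec"])
p=R@np.array([.4725,.203,.339])+f["tvec"];u=f["fx"]*p[0]/p[2]+f["cx"];v=f["fy"]*p[1]/p[2]+f["cy"];print(u,v)
u=int(u);v=int(v);bar(f,.339,(u-40,v-10,u+40,v+10)); 
p=R@np.array([.4725,.203,.26])+f["tvec"];u=int(f["fx"]*p[0]/p[2]+f["cx"]);v=int(f["fy"]*p[1]/p[2]+f["cy"]);knob(f,.26,(u-10,v-8,u+10,v+8))
E
```

```text
12.85 F [-0.153  0.058 -6.675] sd [0.42 0.48 0.49] tcp [0.473  0.2021 0.3203] gw 0.018569257513462605 tau [ 1.000e-02 -4.445e+01  2.000e-01 -4.471e+01  3.000e-02  2.000e-02
  0.000e+00] [0.01  0.018 0.007 0.005 0.002 0.004 0.001]
273.7926376175716 135.9580570655964
bar px (272.5, 134.5) A [0.3181 0.2417 0.339 ] B [0.6167 0.1917 0.339 ] mid [0.4674 0.2167 0.339 ] len 0.3028
knob [274 153   4   5  13] [275.62 155.  ] [0.473  0.1989 0.26  ]
```

step_arm(series=[[[0,0,-5,0,0,0,1],[0,0,-9,0,0,0,1],[0,0,-9,0,0,0,1],[0,0,-6,0,0,0,1],[0,0,-3,0,0,0,1]]])

```text
t: 13.35
tool_pos: [0.4726, 0.2019, 0.2871]
ee_rot: [[-1.0, -0.03, -0.001], [-0.03, 1.0, -0.001], [0.001, -0.001, -1.0]]
contact_force: [-0.4, -0.6, -6.4]
grip_width: 0.0188
```

step_arm(series=[[[0,0,-1,0,0,0,1],[0,0,-1,0,0,0,1],[0,0,-1,0,0,0,1],[0,0,-1,0,0,0,1],[0,0,-1,0,0,0,1]]])

```text
t: 13.85
tool_pos: [0.4731, 0.2021, 0.2834]
ee_rot: [[-1.0, -0.029, 0.0], [-0.029, 1.0, 0.0], [-0.0, 0.0, -1.0]]
contact_force: [0.6, 0.0, -7.1]
grip_width: 0.0186
```

step_arm(series=[[[0,0,-1,0,0,0,1],[0,0,-1,0,0,0,1],[0,0,-1,0,0,0,1],[0,0,-1,0,0,0,1],[0,0,-1,0,0,0,1]]])

```text
t: 14.35
tool_pos: [0.4731, 0.2022, 0.2783]
ee_rot: [[-1.0, -0.03, 0.0], [-0.03, 1.0, 0.0], [-0.0, 0.0, -1.0]]
contact_force: [0.0, -0.3, -6.4]
grip_width: 0.019
```

step_arm(series=[[[0,0,-1,0,0,0,1],[0,0,-1,0,0,0,1],[0,0,-1,0,0,0,1],[0,0,-1,0,0,0,1],[0,0,0,0,0,0,1]]])

```text
t: 14.85
tool_pos: [0.473, 0.2021, 0.2742]
ee_rot: [[-1.0, -0.03, 0.0], [-0.03, 1.0, 0.0], [-0.0, 0.0, -1.0]]
contact_force: [0.7, 0.9, -5.3]
grip_width: 0.0187
```

```bash
python3 favg.py 8 b2; python3 snap.py a8 220 90 380 260
```

```text
15.25 F [ 0.3    0.476 -5.256] sd [0.36 0.36 0.52] tcp [0.473  0.2021 0.2744] gw 0.018463807726743872 tau [ 2.000e-02 -4.433e+01  3.700e-01 -4.315e+01  5.000e-02  1.900e-01
  0.000e+00] [0.008 0.033 0.008 0.036 0.009 0.01  0.001]
15.25 [0.473  0.2021 0.2744] [-39.8   1.7  12.1  99.4  -0.4  78.9  64. ] 0.0185 [ 0.34  1.12 -5.2 ]
```

View pics/a8.png

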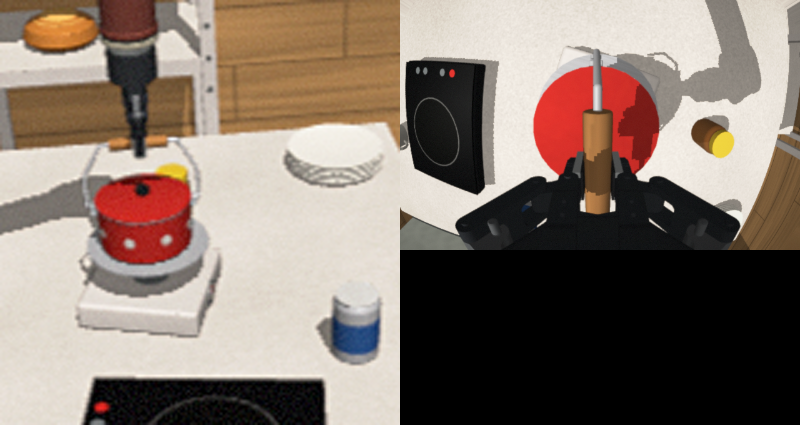

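The pan has taken the first ~1.4 N and the pot sits level. Before lowering further I'll check the centring.

Run:
```python
from meas import *
f=load("b2_side");C=cloud(f);hsv=cv2.cvtColor(f["color"],cv2.COLOR_RGB2HSV);H,S,V=cv2.split(hsv)
inb=(abs(C[...,0]-.472)<.12)&(abs(C[...,1]-.2)<.13)
red=inb&((H<6)|(H>170))&(S>120)
for h in np.arange(.12,.215,.01):
    m=red&(abs(C[...,2]-h)<.006)
    if m.sum()>8: P=C[m];print(round(h,3),m.sum(),'x',np.percentile(P[:,0],[1,50,99]).round(4),'mid',P[:,0].min().round(4),P[:,0].max().round(4),((P[:,0].min()+P[:,0].max())/2).round(4),'y',np.percentile(P[:,1],[1,99]).round(4))
lid=red&(C[...,2]>.195);P=C[lid];print('lid',P.mean(0))
pan=inb&(S<60)&(abs(C[...,2]-.116)<.008);P=C[pan];print('pan',len(P),P[:,0].min(),P[:,0].max(),P[:,1].min(),P[:,2].mean())
# rim front points circle fit
A=np.c_[2*P[:,:2],np.ones(len(P))]
from scipy.optimize import least_squares
# convex hull boundary of visible pan pts
hp=cv2.convexHull(P[:,:2].astype(np.float32))[:,0]
r=least_squares(lambda q:np.hypot(hp[:,0]-q[0],hp[:,1]-q[1])-.1,[.47,.2],loss='soft_l1',f_scale=.002);print('circle',r.x,np.round(r.fun*1000,1))
f0=load("side0");C=cloud(f0);S=cv2.cvtColor(f0["color"],cv2.COLOR_RGB2HSV)[...,1]
for n in("side0","top0"):
    f0=load(n);C=cloud(f0);S=cv2.cvtColor(f0["color"],cv2.COLOR_RGB2HSV)[...,1]
    m=((abs(C[...,0]-.472)<.12)&(abs(C[...,1]-.2)<.13)&(abs(C[...,2]-.122)<.008)&(S<60)).astype(np.uint8)
    c=max(cv2.findContours(m,cv2.RETR_EXTERNAL,cv2.CHAIN_APPROX_NONE)[0],key=cv2.contourArea)
    W=np.array([ray(f0,*p,.122)[:2] for p in c[:,0]]);r=least_squares(lambda q:np.hypot(W[:,0]-q[0],W[:,1]-q[1])-q[2],[.47,.2,.1],loss='soft_l1',f_scale=.002);print(n,r.x.round(4),np.abs(r.fun).mean())
```

```text
0.12 28 x [0.4208 0.4888 0.5379] mid 0.4187 0.5392 0.479 y [0.128  0.1748]
0.13 86 x [0.407  0.4791 0.5397] mid 0.4041 0.5399 0.472 y [0.1252 0.1769]
0.14 84 x [0.405  0.4684 0.5401] mid 0.4046 0.5405 0.4725 y [0.1222 0.1772]
0.15 74 x [0.4083 0.4711 0.5363] mid 0.4058 0.5365 0.4712 y [0.1198 0.1714]
0.16 74 x [0.4137 0.4757 0.5382] mid 0.4107 0.5418 0.4763 y [0.1235 0.1708]
0.17 87 x [0.4041 0.4654 0.5421] mid 0.4039 0.5428 0.4734 y [0.1227 0.1809]
0.18 93 x [0.4013 0.4699 0.5429] mid 0.4009 0.5432 0.4721 y [0.124  0.1848]
0.19 78 x [0.4055 0.4759 0.5396] mid 0.4054 0.5432 0.4743 y [0.1229 0.1755]
0.2 414 x [0.3993 0.4723 0.5438] mid 0.3987 0.5461 0.4724 y [0.1262 0.262 ]
0.21 251 x [0.4076 0.4731 0.531 ] mid 0.4035 0.5447 0.4741 y [0.1402 0.2523]
lid [0.44876517 0.15631135 0.5152456 ]
pan 362 0.37420594109443406 0.5709185328402727 0.09928634143400211 0.11624275935417676
circle [0.47231821 0.19913359] [ 1.3  0.9  0.9 -0.9 -5.1 -1.1  0.9 -1.6 -2.2  0.4 -0.4  2.7  0.5  0.1
 -1.3  0.6 -0.5 -1.6 -2.  -2.9 -1.4]
side0 [0.4729 0.2013 0.0981] 0.001435565976569181
top0 [0.4728 0.2028 0.0982] 0.0008255711020791557
```

The pot is centred on the pan to within about 2 mm: pot (0.4727, ≈0.200), pan (0.4728, 0.202). I'll keep lowering slowly.

step_arm(series=[[[0,0,-1,0,0,0,1],[0,0,-1.5,0,0,0,1],[0,0,-1.5,0,0,0,1],[0,0,-1.5,0,0,0,1],[0,0,-1.5,0,0,0,1]]])

```text
t: 15.85
tool_pos: [0.4731, 0.2021, 0.2673]
ee_rot: [[-1.0, -0.03, 0.0], [-0.03, 1.0, 0.0], [-0.0, 0.0, -1.0]]
contact_force: [1.4, 0.8, -3.6]
grip_width: 0.0187
```

step_arm(series=[[[0,0,-1.5,0,0,0,1],[0,0,-1.5,0,0,0,1],[0,0,-1.5,0,0,0,1],[0,0,-1.5,0,0,0,1],[0,0,-1,0,0,0,1]]])

```text
t: 16.35
tool_pos: [0.4731, 0.2022, 0.2603]
ee_rot: [[-1.0, -0.03, 0.0], [-0.03, 1.0, 0.0], [-0.0, 0.0, -1.0]]
contact_force: [1.2, 0.8, -1.8]
grip_width: 0.0184
```

step_arm(series=[[[0,0,-1,0,0,0,1],[0,0,-1,0,0,0,1],[0,0,-1,0,0,0,1],[0,0,-1,0,0,0,1],[0,0,-1,0,0,0,1]]])

```text
t: 16.85
tool_pos: [0.4731, 0.2022, 0.2553]
ee_rot: [[-1.0, -0.03, 0.0], [-0.03, 1.0, 0.0], [-0.0, 0.0, -1.0]]
contact_force: [1.5, 0.1, -1.9]
grip_width: 0.0188
```

step_arm(series=[[[0,0,-1,0,0,0,1],[0,0,-1,0,0,0,1],[0,0,-1,0,0,0,1],[0,0,-1,0,0,0,1],[0,0,0,0,0,0,1]]])

```text
t: 17.35
tool_pos: [0.473, 0.2021, 0.2512]
ee_rot: [[-1.0, -0.03, 0.0], [-0.03, 1.0, -0.0], [-0.0, -0.0, -1.0]]
contact_force: [2.5, -0.4, -1.6]
grip_width: 0.0186
```

```bash
python3 favg.py 20 b3
```

```text
18.35 F [ 1.974  0.647 -0.717] sd [0.33 0.37 0.52] tcp [0.473  0.2021 0.2513] gw 0.018753252364728683 tau [ -0.15 -42.75   0.28 -40.16  -0.09   0.6   -0.  ] [0.006 0.028 0.005 0.034 0.006 0.035 0.001]
```

```bash
python3 snap.py a9 225 100 345 230; python3 -c "
from station import status;s=status.sense();print(s['moment'],s['ee_rot'])"
```

```text
18.35 [0.473  0.2021 0.2513] [-39.7   2.4  12.1 101.4  -0.5  76.3  64.1] 0.0188 [ 2.12  0.51 -1.18]
[ 0.14477149 -0.36927455  0.04933925] [[-9.99565962e-01 -2.94599173e-02 -4.22709432e-07]
 [-2.94599173e-02  9.99565962e-01  1.42967504e-05]
 [ 1.34487490e-09  1.43029981e-05 -1.00000000e+00]]
```

View pics/a9.png

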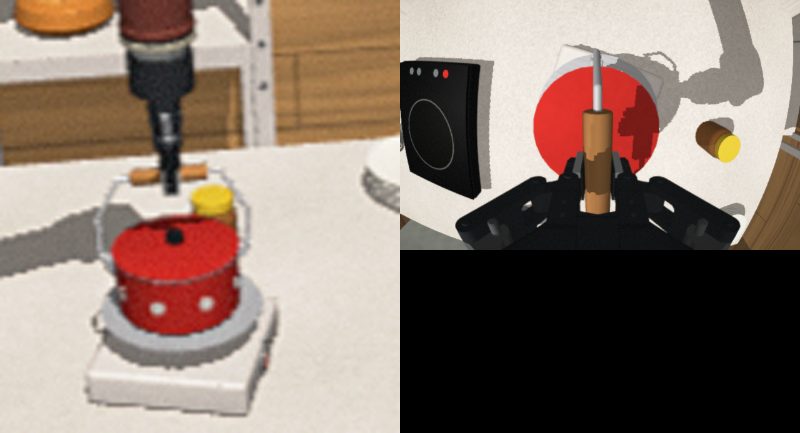

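step_arm(series=[[[0.3,0,-0.7,0,0,0,1],[0.2,0,-0.7,0,0,0,1],[0,0,-0.6,0,0,0,1],[0,0,0,0,0,0,1]]])

```text
t: 18.85
tool_pos: [0.4732, 0.2021, 0.2491]
ee_rot: [[-1.0, -0.03, -0.001], [-0.03, 1.0, -0.0], [0.001, -0.0, -1.0]]
contact_force: [-0.6, 1.2, -1.6]
grip_width: 0.0188
```

```bash
python3 favg.py 16 b4
```

```text
19.65 F [-1.773  0.23  -0.654] sd [0.46 0.45 0.73] tcp [0.4733 0.2021 0.2492] gw 0.01863301795523933 tau [  0.53 -42.62   1.03 -41.4    0.43  -0.5   -0.  ] [0.056 0.026 0.061 0.134 0.041 0.081 0.006]
```

step_arm(series=[[[-0.2,0,-0.5,0,0,0,1],[0,0,-0.6,0,0,0,1],[0,0,-0.6,0,0,0,1],[0,0,-0.3,0,0,0,1],[0,0,0,0,0,0,1]]])

```text
t: 20.15
tool_pos: [0.4733, 0.2021, 0.2473]
ee_rot: [[-1.0, -0.03, -0.0], [-0.03, 1.0, -0.0], [0.0, -0.0, -1.0]]
contact_force: [-2.1, 0.2, 1.2]
grip_width: 0.0187
```

```bash
python3 favg.py 20 b5
```

```text
21.15 F [-1.944  0.481 -0.283] sd [0.47 0.46 0.43] tcp [0.4733 0.2021 0.2473] gw 0.01865170985274046 tau [ 5.800e-01 -4.248e+01  1.090e+00 -4.125e+01  4.600e-01 -5.300e-01
 -1.000e-02] [0.005 0.013 0.005 0.012 0.004 0.008 0.   ]
```

step_arm(series=[[[-0.2,0,-0.5,0,0,0,1],[0,0,-0.5,0,0,0,1],[0,0,-0.5,0,0,0,1],[0,0,-0.2,0,0,0,1],[0,0,0,0,0,0,1]]])

```text
t: 21.65
tool_pos: [0.4732, 0.2021, 0.2456]
ee_rot: [[-1.0, -0.029, 0.0], [-0.029, 1.0, -0.0], [-0.0, -0.0, -1.0]]
contact_force: [-0.6, -0.0, -0.0]
grip_width: 0.0183
```

```bash
python3 favg.py 24 b6
```

```text
22.85 F [-0.179  0.47  -0.065] sd [0.51 0.45 0.43] tcp [0.4732 0.2021 0.2456] gw 0.018670169613081038 tau [ 2.400e-01 -4.236e+01  7.300e-01 -4.030e+01  2.100e-01  4.000e-02
 -1.000e-02] [0.058 0.01  0.063 0.132 0.043 0.101 0.001]
```

The wrist now carries about 0 N, so the scale has the whole weight. I'll open a little to a loose cage around the grip.

step_arm(series=[[[0,0,0,0,0,0,0.54],[0,0,0,0,0,0,0.52],[0,0,0,0,0,0,0.5],[0,0,0,0,0,0,0.46],[0,0,0,0,0,0,0.42]]], squeeze=20)

```text
t: 23.35
tool_pos: [0.4731, 0.2021, 0.2456]
ee_rot: [[-1.0, -0.029, -0.0], [-0.029, 1.0, -0.0], [0.0, -0.0, -1.0]]
contact_force: [-0.1, -0.2, 0.6]
grip_width: 0.0247
```

```bash
python3 favg.py 12 b7;  python3 snap.py a10 225 100 345 230
```

```text
23.95 F [-0.145  0.37  -0.11 ] sd [0.51 0.49 0.62] tcp [0.4731 0.2021 0.2456] gw 0.02481639145626278 tau [ 0.000e+00 -4.238e+01  4.900e-01 -4.035e+01  2.000e-02  0.000e+00
 -0.000e+00] [0.001 0.001 0.001 0.002 0.    0.001 0.   ]
23.95 [0.4731 0.2021 0.2456] [-39.7   2.6  12.1 101.9  -0.5  75.6  64.2] 0.0248 [0.44 0.98 0.34]
```

View pics/a10.png

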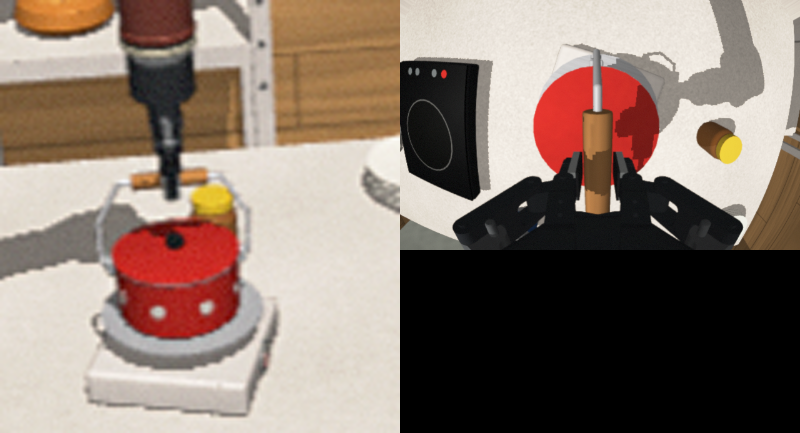

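The grip was released with no movement of the pan. A falling bail would jolt the spring, so I'll guide it gently onto its near (-0.3 rad) stop before leaving.

step_arm(series=[[[0,1,0,0,0,0,0.4],[0,2,0,0,0,0,0.38],[0,2,0,0,0,0,0.36],[0,2,0,0,0,0,0.34],[0,2,0,0,0,0,0.32]]])

```text
t: 24.55
tool_pos: [0.4731, 0.2114, 0.2456]
ee_rot: [[-1.0, -0.03, -0.0], [-0.03, 1.0, -0.0], [0.0, -0.0, -1.0]]
contact_force: [0.1, 1.0, 0.4]
grip_width: 0.0292
```

step_arm(series=[[[0,2,0,0,0,0,0.3],[0,2,0,0,0,0,0.3],[0,2,0,0,0,0,0.3],[0,2,0,0,0,0,0.3],[0,1,0,0,0,0,0.3]]])

```text
t: 25.05
tool_pos: [0.4731, 0.2204, 0.2456]
ee_rot: [[-1.0, -0.03, -0.0], [-0.03, 1.0, 0.0], [0.0, 0.0, -1.0]]
contact_force: [-0.3, -0.2, -0.3]
grip_width: 0.03
```

```bash
python3 snap.py a11 225 100 345 230
```

```text
25.05 [0.4731 0.2204 0.2456] [-40.6   3.5  11.3 101.   -0.7  75.6  62.5] 0.03 [-0.3  -0.22 -0.34]
```

View pics/a11.png

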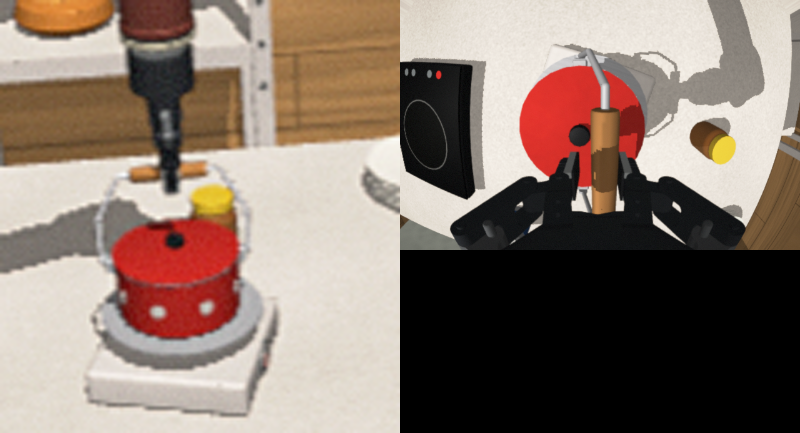

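The bail leans on the leading finger (right side in the wrist view). I need about 5 mm more to reach the stop.

step_arm(series=[[[0,1,0,0,0,0,0.3],[0,1,0,0,0,0,0.3],[0,1,0,0,0,0,0.3],[0,1,0,0,0,0,0.3],[0,1,0,0,0,0,0.3]]])

```text
t: 25.65
tool_pos: [0.4731, 0.2252, 0.2456]
ee_rot: [[-1.0, -0.03, 0.0], [-0.03, 1.0, -0.0], [-0.0, -0.0, -1.0]]
contact_force: [-0.3, 1.1, -0.0]
grip_width: 0.03
```

step_arm(series=[[[0,1,0,0,0,0,0.28],[0,1,0,0,0,0,0.26],[0,1,0,0,0,0,0.24],[0,0,0,0,0,0,0.2],[0,0,0,0,0,0,0.15]]])

```text
t: 26.15
tool_pos: [0.4731, 0.2281, 0.2456]
ee_rot: [[-1.0, -0.03, -0.0], [-0.03, 1.0, -0.0], [0.0, -0.0, -1.0]]
contact_force: [0.1, 0.3, 0.1]
grip_width: 0.0368
```

```bash
python3 snap.py a12 225 100 345 230
```

```text
26.15 [0.4731 0.2281 0.2456] [-41.    3.9  11.  100.5  -0.8  75.7  61.8] 0.0368 [0.11 0.29 0.09]
```

View pics/a12.png

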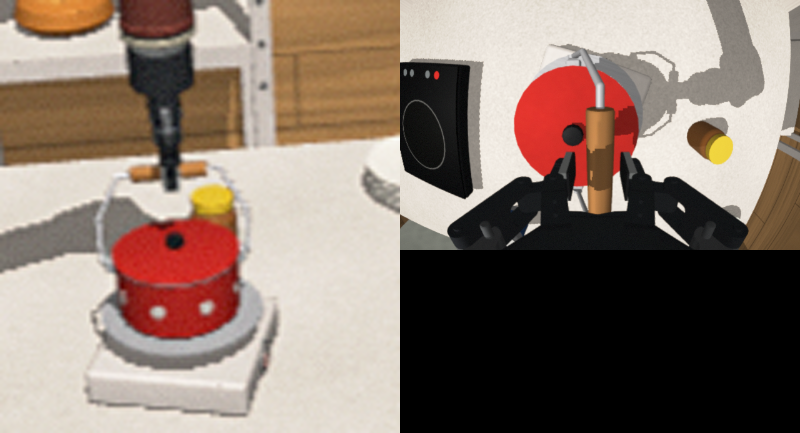

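The bar now has clearance to both fingers, so it rests on its stop. I'll open fully and go straight up.

step_arm(series=[[[0,0,0,0,0,0,-0.1],[0,0,0,0,0,0,-0.3],[0,0,0,0,0,0,-0.5],[0,0,3,0,0,0,-0.5],[0,0,8,0,0,0,-0.5]]])

```text
t: 26.75
tool_pos: [0.4728, 0.2279, 0.2564]
ee_rot: [[-1.0, -0.029, -0.001], [-0.029, 1.0, -0.001], [0.001, -0.001, -1.0]]
contact_force: [-0.0, -0.6, 0.3]
grip_width: 0.0641
```

step_arm(series=[[[0,0,15,0,0,0,-0.5],[0,0,20,0,0,0,-0.5],[0,0,25,0,0,0,-0.5],[0,0,25,0,0,0,-0.5],[0,0,25,0,0,0,-0.5]]])

```text
t: 27.25
tool_pos: [0.4731, 0.2281, 0.3684]
ee_rot: [[-1.0, -0.029, 0.001], [-0.029, 1.0, 0.0], [-0.001, 0.0, -1.0]]
contact_force: [-0.1, 0.5, 0.1]
grip_width: 0.0638
```

step_arm(series=[[[0,-30,10,0,0,0,-0.5],[0,-40,0,0,0,0,-0.5],[0,-40,0,0,0,0,-0.5],[0,-40,0,0,0,0,-0.5],[0,-40,0,0,0,0,-0.5]]])

```text
t: 27.75
tool_pos: [0.4729, 0.0364, 0.3775]
ee_rot: [[-1.0, -0.03, 0.001], [-0.03, 1.0, 0.001], [-0.001, 0.001, -1.0]]
contact_force: [0.5, -1.1, -0.4]
grip_width: 0.0641
```

step_arm(series=[[[0,-40,0,0,0,0,-0.5],[0,-40,0,0,0,0,-0.5],[0,-30,0,0,0,0,-0.5],[0,0,0,0,0,0,-0.5],[0,0,0,0,0,0,-0.5]]])

```text
t: 28.25
tool_pos: [0.4731, -0.0721, 0.3772]
ee_rot: [[-1.0, -0.028, 0.001], [-0.028, 1.0, 0.001], [-0.001, 0.001, -1.0]]
contact_force: [0.1, -0.0, 0.6]
grip_width: 0.0641
```

```bash
python3 favg.py 6 c1
python3 - <<'E'
from station import imaging
import cv2,numpy as np
from meas import *
from scipy.optimize import least_squares
t=imaging.grab_frame("top");np.savez("pics/c1_top.npz",**t);s=imaging.grab_frame("side")
cv2.imwrite("pics/c1.png",np.vstack([cv2.resize(t["color"][130:310,140:480,::-1],(560,296)),cv2.resize(s["color"][130:300,180:400,::-1],(392,303)) if 0 else cv2.copyMakeBorder(cv2.resize(s["color"][130:300,180:400,::-1],(392,303)),0,0,0,168,0)]))
for n,f in(("top",t),("side",s)):
    C=cloud(f);hsv=cv2.cvtColor(f["color"],cv2.COLOR_RGB2HSV);H,S,V=cv2.split(hsv)
    inb=(abs(C[...,0]-.472)<.13)&(abs(C[...,1]-.2)<.13)
    lid=inb&((H<6)|(H>170))&(S>120)&(abs(C[...,2]-.178)<.012)
    P=C[lid];Q=np.c_[P[:,:2]-P[:,:2].mean(0),np.ones(len(P))];c=np.linalg.lstsq(Q,P[:,2],rcond=None)[0]
    print(n,'lid',P.mean(0).round(4),'mid',((P.min(0)+P.max(0))/2).round(4),'slope deg',np.degrees(c[:2]).round(2))
    m=(inb&(S<60)&(C[...,2]>.075)&(C[...,2]<.1));P=C[m];print('pan z',np.median(P[:,2]).round(4),len(P))
    for nm,x,y in(("jar",.523,.462),("tin",.776,.01),("mug",.571,-.495)):
        m=(abs(C[...,0]-x)<.07)&(abs(C[...,1]-y)<.07)&(C[...,2]>.07)&(C[...,2]<.13);P=C[m];print(nm,P.mean(0).round(3) if len(P) else None)
E
```

```text
28.55 F [-0.081  0.328 -0.319] sd [0.33 0.24 0.29] tcp [ 0.4732 -0.0708  0.3768] gw 0.06399542751398515 tau [ 5.400e-01 -2.899e+01 -1.490e+00 -4.171e+01  7.000e-02  2.000e-02
  0.000e+00] [0.447 0.237 0.462 0.047 0.068 0.007 0.021]
top lid [0.472  0.194  0.1749] mid [0.4737 0.2023 0.1778] slope deg [-0.42  0.12]
pan z 0.0866 769
jar [0.522 0.462 0.095]
tin [0.774 0.013 0.104]
mug [ 0.573 -0.49   0.081]
side lid [0.473  0.1869 0.1752] mid [0.4739 0.1954 0.1778] slope deg [-0.46  0.86]
pan z 0.0875 363
jar [0.526 0.455 0.092]
tin [ 0.778 -0.002  0.099]
mug [ 0.571 -0.495  0.08 ]
```

View pics/c1.png

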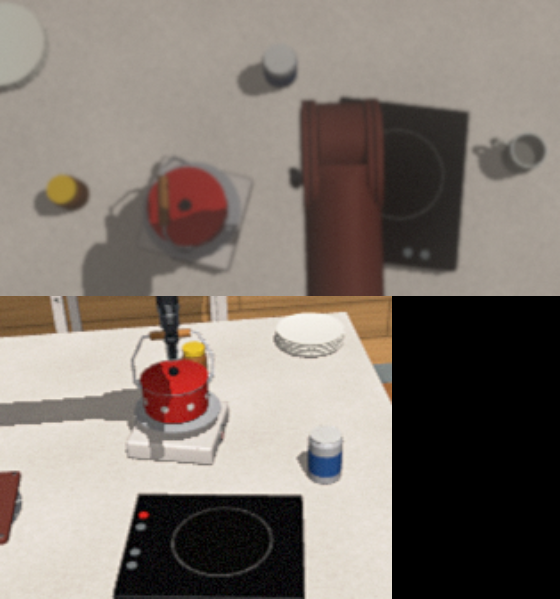

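The top and side views show the pot level in the middle of the pan, with the bail on its stop, the gripper clear and the bystanders where they were. Handing in.

```bash
python3 -c "
from station import ticket
print(ticket.sign_off())"
```

```text
the job is handed in; nothing more can be done
None
```

The red pot is on the scale, level in the middle of the pan, and the scale carries its whole weight. I handed the job in at about 28.7 s of the 64 s.

**What I did:**
- I raised the bail in a loose hold, pinched it upright and lifted the pot; it weighed about 6.7 N, or 0.68 kg.
- I lowered it at 10–15 mm/s until the wrist force was within about 0.1 N of zero, then opened the fingers.
- I guided the bail onto its -0.3 rad stop instead of letting it fall, so it could not jolt the spring. It was left there, not folded back to the other side.

**Last checks:**
- **Centring:** the lid's centre is at (0.474, 0.202) against the pan's (0.473, 0.202) in the top view. The side view reads 6–7 mm less in y, but it sees the lid mostly from the front, so I trusted the top view.
- **Level:** the slopes fitted to the lid are under 1°.
- **Sink:** the pan stands at 0.087 m, sunk about 35 mm, which is what the measured weight predicts. I saw no drop or bounce at release, but the pan's speed was not measured directly.
- **Surroundings:** the jar, tin and mug are within measurement noise (about 2 mm) of where they started.

Sideways forces of up to about 2 N built up in the grip while lowering. I had brought them down to about 0.5 N by the time I let go.

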